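# Unlock the board clamp and hold its bar raised

## Task

Take the forked T-key from its stand, fit its fork over the raised tab of the brass lock screw on the board clamp and turn the screw counter-clockwise to its stop, then put the key back in its stand or set it down on the bench, off the clamp. Then grip the upright paddle of the clamp's spring latch, pull it sideways away from the bar to free the ball, and, keeping it pulled, lift the clamp bar off its ball stud. Finish while still holding the bar raised and still, with its end a good 8 cm above where it sat on the ball, and leave the other things on the bench where they are.

Things in the scene. Friction and masses are not known exactly. Their poses are not given: they have to be found in the camera images.
- clamp: Board clamp fixed to the bench: grey base 260 x 190 x 12 mm with a green mainboard. Origin: centre of its underside. x runs from the ball stud (x -90, y 0; ball 28 mm, centre 45 up) to the bar's hinge (axis along y at x 110, z 58); y points to the side of the latch paddle and lock screw; z up. The aluminium bar lies over y = 0, top at z 66 mm, its coupler end over the ball.
- tongue (a joint): Hinge of the clamp bar: 0 rad with the bar down and its coupler over the ball, growing as the coupler end rises (to 1.1). It falls when let go (bar, latch and screw 0.35 to 0.6 kg in all). The coupler is 200 mm from the hinge axis: 0.42 rad lifts it 80 mm.
- latch (a joint): Slide of the dark steel latch on the bar's end: 0 shut, growing as it is pulled along the clamp's +y (away from the bar), stop at 0.015 m. A spring shuts it (3.5 N shut, 9 N at the stop) once let go. Under 0.006 its tooth hooks under the ball and the bar cannot rise; past 0.008 the ball is free. The lock screw's lobe blocks it until unlocked.
- latch_grip (a point): Grip point of the latch's upright paddle, mid-thickness, 13 mm below its top. Dark steel plate 28 mm long (clamp x), 12 thick (clamp y), top 125 mm above the bench, free from 75 mm up; nothing within 60 mm of it rises above 75 mm. At x -90, y 62, z 112 mm in the clamp's frame with latch shut and bar down; moves with both. Axes then as the clamp's.
- screw (a joint): Captive brass lock screw on the clamp bar's ear: 0 locked, growing counter-clockwise seen from above, stop at 1.45 rad; counts as unlocked from 1.25. It starts between 0 and 0.2 and stays where it is left (friction about 0.06 N m).
- screw_top (a point): Centre of the top of the lock screw's tab, on its axis, 89 mm above the bench (x -15, y 56 mm in the clamp's frame). The tab is 18 mm long along this point's y, 5 mm thick along x, 10 mm high, on an 18 mm round collar: the key's foot rests on the collar, 10 mm below this point. Axes turn with the screw.
- key: Forked T-key, 84 mm high, about 0.12 kg, upright in its stand. Origin: centre of its foot, z up the shaft. Steel foot 20 (x) x 22 mm (y) with a slot 8 mm wide (x) right through along y, 14 mm deep. Grey crossbar on top, 60 mm along y, 16 mm thick along x, 62 to 84 mm above the foot. Slot and crossbar are parallel: the crossbar lies along the screw's tab when fitted, either way round.
- key_grip (a point): Grip point at the middle of the key's crossbar, 74 mm above its foot; axes as the key's.
- keystand: Black stand of the key, fixed: a square pocket 28 (x) x 30 mm (y) inside, 26 mm high, floor 5 mm above the bench, on a 70 mm square foot. Origin under its centre on the bench. The key's foot stands on the pocket's floor.
- partsbox: White sorting box with six compartments, 130 x 100 x 35 mm, fixed; its place may be exchanged with the key stand's. Origin under its centre. Not part of the job.
- fluxbottle: Small white bottle, 32 mm wide and 85 mm high; bystander, leave alone. Origin under its centre.
- jar: Small white jar, 44 mm wide, 35 mm high; bystander, leave alone. Origin under its centre.
- meter: Yellow multimeter lying flat, 150 x 75 x 34 mm; bystander, leave alone. Origin under its centre.
- driver: Black-handled screwdriver lying flat, 170 mm long; bystander, leave alone.
- phone: Black phone lying flat, 150 x 72 x 8 mm; bystander, leave alone. Origin under its centre.
- tweezers: Steel tweezers lying flat, 120 mm long; bystander, leave alone.
There are look-alikes about, which are no part of the job. Leave any green or purple look-alike of the key alone.

How it is judged:
On the way, in this order (a step that is already met when the one before it is completed fails the run):
1. the lock screw is turned to its stop (past 1.25 rad) by the key held in the fingers (value of joint screw above 1.25 rad and contact force between the fingers and key above 1 N and contact force between key and clamp above 0.1 N), for 0.05 s.
2. the key is let go, down on the bench or in its stand, off the clamp (height (world z) of key below 0.03 m and contact force between the fingers and key below 0.1 N and contact force between key and clamp below 0.1 N and linear speed of key below 0.05 m/s), for 0.1 s.
3. the latch is pulled out past 8 mm by the fingers while the bar is still down (value of joint latch above 0.008 m and value of joint tongue below 0.08 rad and contact force between the fingers and clamp above 1 N), for 0.05 s.
At the end, for the whole second after the job is handed in: The bar is raised past 0.37 rad (end 72 mm up) and still (under 0.15 rad/s), gripped by the latch paddle (over 1 N, grasp point within 40 mm of its grip point); the screw stands past 1.25 rad; the key is let go, at rest on the bench or in its stand (foot below 30 mm), clear of the clamp (all of step 2 and value of joint tongue above 0.37 rad and not (velocity of joint tongue above 0.15 rad/s) and velocity of joint tongue above -0.15 rad/s and contact force between the fingers and clamp above 1 N and distance between the grasp point and latch_grip below 0.04 m and value of joint screw above 1.25 rad); the arm keeps its last pose, push and grip.
It fails at once if a bystander (bottle, jar, meter, screwdriver, phone or tweezers) is pushed more than 40 mm from its place (distance of any of fluxbottle, jar, meter, driver, phone, tweezers from where it was at the start of the episode above 0.04 m).
It fails at once if the key is dropped from a height or thrown (linear speed of key above 1.2 m/s and contact force between the fingers and key below 0.1 N).
It also fails if it takes over 64 s, if anything falls off the work surface, if the arm or the gripper's body presses on something with over 40 N, if the wrist force passes 120 N, or if a joint passes its speed limit or range.

## Robot

A 6-joint arm with a two-finger parallel gripper is mounted at the origin on the work surface. World frame = base frame: x ahead of the robot, y to its left, z up, the work surface at z = 0. Lengths are in m, angles in rad, forces in N, time in s.
With the tool pointing down it reaches from about 0.25 to 0.775 m from the base axis. Payload 4 kg.
Tool frame: the origin (TCP) lies at the centre of the arm's flange, where the gripper is bolted on; the fingertips stand 199 mm ahead of it and the grasp point (between the pads) lies 180 mm ahead of it; z points along the fingers, y is the line along which they close (so a half turn about z gives the same grasp; the last joint's range is limited). The gripper opens to 94 mm and grips with 3 to 60 N. Pads are 16 mm wide; open, the fingers measure 119 mm over their backs; the gripper's body (75 mm by 177 mm) begins 78 mm behind the grasp point.
Start: joints at [-1.226, 0.087, 1.371, -0, 1.684, -0.103], TCP at [0.238, -0.496, 0.405] pointing down, gripper open.
Joint ranges: [-3.1, 3.1], [-0.76, 2.03], [0.27, 2.55], [-1.08, 4.22], [0.17, 2.65], [-2.57, 2.57]. Speed limits (rad/s): [2.79, 2.79, 3.14, 3.14, 3.14, 3.14].

## Interface

Orientations are given as [roll, pitch, yaw] about the fixed x, y, z axes, in that order (R = Rz(yaw) Ry(pitch) Rx(roll)).
In Python, from bench import robot, eyes, models gives the robot as it stands.
- The arm moves only by the tool step_arm, never from a script. Its argument "commands" is a list that holds one entry, the list of rows, each a list of 7 numbers: the shift along the tool's x, y, z in mm, then the turn, a rotation vector about the tool's x, y, z in rad, then the finger opening in mm, from 0 to 94. In form: [[[tx, ty, tz, wx, wy, wz, gripper], ...]]. A call has 1 to 20 rows; each row shifts and turns the commanded pose from where the row before left it, along the tool's axes as they then stand; what a row does not reach is not made up. A row lasts 1/8 s, in which the tool goes at most 62.5 mm and 10.7 degrees, less where a joint would pass 70% of its speed; a pose out of reach is approached as far as the arm can. A call is refused whole if a number of a shift passes 62.5 or a number of a turn 0.188, either way. A call with a gripper value outside its range is refused whole. The fingers move at their own pace and stop on an object; the grip force is fixed at half the most. Time passes only in rows, so rows that do not move let the fingers close. It gives the time, the measured TCP pose, the force, the opening and the grip force at its end, in the units of the state.
- robot.get_obs(): the state, without advancing time (a new reading comes with each control period).
- eyes.snapshot(name): name is "side" or "top" or "wrist"; returns a dict with "color" (480x640x3 uint8, red, green, blue), "camera_matrix" (3x3 intrinsics, pixels), "D" ([k1, k2, p1, p2, k3] as OpenCV has them; the pictures are not rectified), "eye" and "rotation" of the camera in the world; the wrist camera has in their place "tool_from_camera" (4x4, takes a point from camera to tool coordinates, whose origin is the TCP and whose axes are the flange's). Camera axes: x right, y up, looking along -z (the intrinsics and any distortion apply to the point x, -y, -z); pixel columns grow to the right and rows downward; lengths in m; the calibration is good to about 2 mm. A picture is of the moment at which its call begins: read the wrist's pose just before it. There is no depth.
- robot.close_job(): hands the job in; it is judged then, once.
Trained networks look in a picture, given as the dict that the camera call returned (one of the last four; its "shot" number tells which), for a name from the list of things; names that differ only in an ending like _2 or _b are one class to them, and where a whole thing is asked for, a point or a joint stands for the part that bears it (a point fixed in the world has none). Each returns a list of dicts, best first, with "confidence" (0 to 1); they miss things now and then, are a little off and sometimes report something else, mostly with a low value. They report only what shows in the picture. A call takes as long as a camera call. They do not tell look-alikes from the thing itself.
- models.masks_of(picture, query): "mask" (480x640 bool, what is visible of it) and "xy" ([column, row] in pixels, amid what is visible of it).
- models.tip_of(picture, query): "xy" ([column, row] in pixels: a listed point, or the origin of a listed thing).
The state is a dict: "time": time; "joint_positions": joint angles; "qvel": joint speeds; "joint_torque": joint torques, N m; "tool_pos": TCP position; "ee_rot": TCP orientation; "wrist_force": force on the tool from outside, world axes, zero at the start; "wrist_torque": the same for the moment, N m; "width": finger opening in m; "finger_force": force on a finger pad.
Only numpy, scipy, OpenCV 4.12 (cv2) and the standard library are available. Lean on these libraries where they do the work, as an engineer would, in place of code of your own. Each camera call takes 0.05 s, during which the arm holds its last target. There are 200 camera calls.

## Working session

There is one attempt and no reset: what is moved stays moved. The work goes in short steps, Python scripts to look and compute and a tool call to move; the robot and the scene stay as the last step left them, time stands still between calls to the robot, and variables do not carry over. Pictures are saved under pics/ and viewed, at most 10 in all, crops included, and the job is handed in when it is done.

Besides the shell and the picture viewer there is one more tool, called after "Request:" by a JSON object that holds its "method" and its "body", one argument or row to a line. step_arm: Moves the arm, as the interface text tells. Its arguments: {"type":"object","properties":{"commands":{"type":"array"}},"required":["commands"]}

```bash
mkdir -p pics
cat > h.py <<'E'
import numpy as np, cv2
from scipy.spatial.transform import Rotation as R
from bench import robot, eyes, models
def snap(n):
    o=robot.get_obs(); p=eyes.snapshot(n); 
    if n=="wrist":
        T=np.eye(4);T[:3,:3]=R.from_euler('xyz',o['ee_rot']).as_matrix();T[:3,3]=o['tool_pos']
        C=T@np.array(p['tool_from_camera']); p['_e'],p['_R']=C[:3,3],C[:3,:3]
    else: p['_e'],p['_R']=np.array(p['eye']),np.array(p['rotation'])
    return p
def save(p,f): cv2.imwrite('pics/'+f,p['color'][:,:,::-1])
def ray(p,xy):
    u=cv2.undistortPoints(np.array([[xy]],float),np.array(p['camera_matrix']),np.array(p['D']))[0,0]
    d=p['_R']@np.array([u[0],-u[1],-1]); return p['_e'],d/np.linalg.norm(d)
def atz(p,xy,z):
    e,d=ray(p,xy); return e+d*(z-e[2])/d[2]
def proj(p,X):
    c=p['_R'].T@(np.array(X)-p['_e']); c=np.array([c[0],-c[1],-c[2]])
    return cv2.projectPoints(c[None],np.zeros(3),np.zeros(3),np.array(p['camera_matrix']),np.array(p['D']))[0].ravel()
def tri(rays):
    A=0;b=0
    for e,d in rays:
        M=np.eye(3)-np.outer(d,d);A=A+M;b=b+M@e
    return np.linalg.solve(A,b)
def tips(p,q,n=3): return [(np.round(t['xy'],1).tolist(),round(float(t['confidence']),2)) for t in models.tip_of(p,q)[:n]]
E
python3 - <<'E'
from h import *
print({k:np.round(v,3).tolist() for k,v in robot.get_obs().items()})
for n in ("top","side"):
    p=snap(n);save(p,n+'0.png');print(n,p['_e'])
    for q in "clamp latch_grip screw_top key key_grip keystand partsbox".split():print(q,[(t,np.round(atz(p,t[0],dict(latch_grip=.112,screw_top=.089,key_grip=.079,key=.005).get(q,0)),3).tolist()) for t in tips(p,q,4)])
E
```

```text
{'time': 0.0, 'joint_positions': [-1.226, 0.088, 1.372, -0.0, 1.684, -0.103], 'qvel': [0.003, 0.001, -0.001, -0.001, 0.0, 0.0], 'joint_torque': [-0.001, -34.018, -30.243, 0.072, 0.033, -0.0], 'tool_pos': [0.238, -0.496, 0.404], 'ee_rot': [-3.139, -0.0, 0.448], 'wrist_force': [0.356, 0.328, 1.208], 'wrist_torque': [-0.023, -0.007, 0.035], 'finger_force': 0.0, 'width': 0.094}
top [0.40812853 0.0616964  1.08055399]Traceback (most recent call last):
  File "<stdin>", line 5, in <module>
  File "h.py", line 16, in atz
    e,d=ray(p,xy); return e+d*(z-e[2])/d[2]
                                       ~^^^
IndexError: invalid index to scalar variable.
```

Run:
```python
from h import *
for n in ("top","side"):
    p=snap(n);print(n,p['_e'],p['rotation'],p['camera_matrix'],p['D'])
```

```text
top [0.40812853 0.0616964  1.08055399] [ 0.15175612 -0.0202462  -1.58716373] [[546.22454799   0.         312.67138208]
 [  0.         546.22454799 224.60136043]
 [  0.           0.           1.        ]] [-0.05468906  0.          0.          0.          0.        ]
side [-0.10237612  0.72273448  0.95268431] [ 0.81935538 -0.02040712 -2.38906273] [[539.28446901   0.         322.61417248]
 [  0.         539.28446901 243.08653498]
 [  0.           0.           1.        ]] [0.03098311 0.         0.         0.         0.        ]
```

View pics/top0.png

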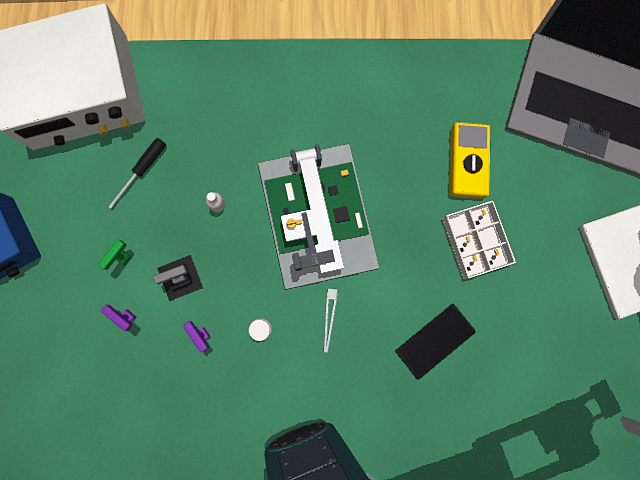

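Top view: the grey key in its black stand is at (178,277). The look-alikes are green (114,255) and purple (119,318) and (197,337), all lying flat. The clamp is at (318,215), its latch paddle at (308,235) and the brass screw at (293,224). I choose the grey key in the stand.

```bash
sed -i "s/np.array(p\['rotation'\])$/R.from_euler('xyz',p['rotation']).as_matrix()/" h.py
python3 - <<'E'
from h import *
P={}
Z=dict(latch_grip=.112,screw_top=.089,key_grip=.079,key=.005)
for n in ("top","side"):
    p=snap(n);P[n]=p;save(p,n+'1.png')
    for q in "clamp latch_grip screw_top key key_grip keystand partsbox fluxbottle jar".split():print(n,q,[(t,np.round(atz(p,t[0],Z.get(q,0)),3)[:2].tolist()) for t in tips(p,q,4)])
c=P['top']['color'][170:350,90:350];cv2.imwrite('pics/crop.png',cv2.resize(c,None,fx=3,fy=3,interpolation=2)[:,:,::-1])
E
```

```text
top clamp [(([314.7, 214.8], 0.84), [0.593, 0.033])]
top latch_grip [(([296.1, 259.6], 0.68), [0.493, 0.07]), (([465.5, 160.7], 0.42), [0.672, -0.245])]
top screw_top [(([291.0, 219.6], 0.52), [0.569, 0.079])]
top key [(([201.7, 332.8], 0.9), [0.363, 0.255]), (([123.5, 256.6], 0.87), [0.513, 0.412]), (([179.8, 277.6], 0.82), [0.471, 0.3]), (([297.4, 258.5], 0.73), [0.505, 0.068])]
top key_grip [(([115.3, 318.1], 0.79), [0.394, 0.399]), (([297.1, 263.3], 0.75), [0.49, 0.069]), (([169.6, 272.5], 0.69), [0.476, 0.302]), (([193.3, 334.6], 0.58), [0.363, 0.257])]
top keystand [(([179.7, 275.1], 0.58), [0.476, 0.301])]
top partsbox [(([471.5, 237.8], 0.72), [0.542, -0.283]), (([297.8, 262.3], 0.28), [0.498, 0.068])]
top fluxbottle [(([219.2, 204.0], 0.65), [0.617, 0.224]), (([291.6, 221.5], 0.3), [0.58, 0.079])]
top jar [(([290.3, 218.7], 0.73), [0.586, 0.082])]
side clamp [(([301.6, 256.5], 0.98), [0.585, 0.038])]
side latch_grip [(([321.4, 246.7], 0.57), [0.494, 0.065])]
side screw_top [(([295.8, 242.1], 0.58), [0.564, 0.077])]
side key [(([202.1, 363.7], 0.89), [0.506, 0.409]), (([304.6, 363.0], 0.77), [0.355, 0.261]), (([253.6, 340.1], 0.62), [0.474, 0.296]), (([239.3, 397.6], 0.58), [0.391, 0.407])]
side key_grip [(([305.1, 341.0], 0.87), [0.354, 0.26]), (([239.4, 377.5], 0.81), [0.384, 0.404]), (([193.4, 345.1], 0.65), [0.505, 0.418]), (([252.4, 322.3], 0.61), [0.464, 0.301])]
side keystand [(([256.0, 344.0], 0.62), [0.466, 0.297])]
side partsbox [(([396.0, 208.8], 0.8), [0.53, -0.28])]
side fluxbottle [(([234.2, 294.7], 0.67), [0.608, 0.238]), (([350.4, 183.3], 0.42), [0.698, -0.28]), (([251.4, 320.3], 0.17), [0.522, 0.261])]
side jar [(([336.3, 331.0], 0.59), [0.365, 0.151])]
```

View pics/crop.png

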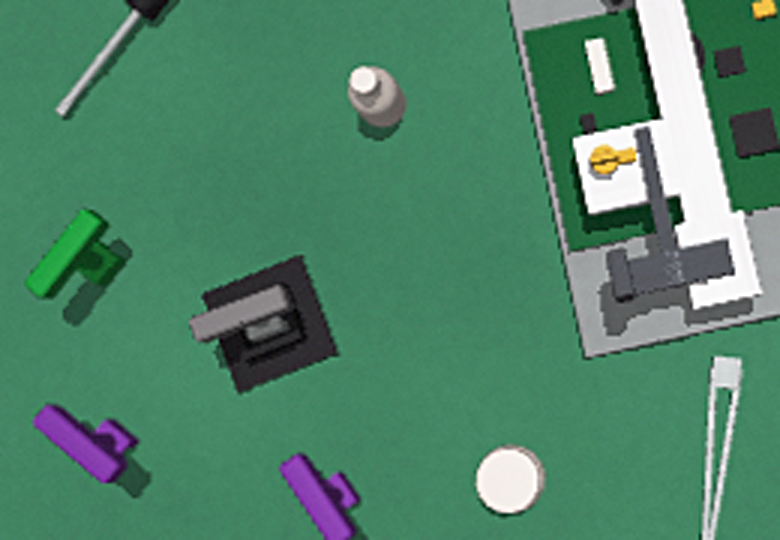

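Run:
```python
from h import *
p=snap('top')
g=lambda x,y,z:atz(p,(x,y),z)[:2]
bl,tl,br,tr=[g(*a,.012) for a in((285,288),(259,163),(378,268),(350,145))]
for v in (tl-bl,tr-br,bl-br,tl-tr):print(np.round(np.linalg.norm(v),3),np.round(np.arctan2(v[1],v[0]),3))
print('centre',(bl+tl+br+tr)/4)
cr=lambda x,y:(90+x/3,170+y/3)
a,b=g(*cr(198,332),.089),g(*cr(288,297),.089);v=a-b;print('key',a,b,np.linalg.norm(v),np.arctan2(v[1],v[0]),(a+b)/2)
a,b=g(*cr(240,392),0.00),g(*cr(338,355),0);v=a-b;print('stand',np.linalg.norm(v),np.arctan2(v[1],v[0]))
```

```text
0.256 0.197
0.255 0.191
0.186 1.766
0.188 1.762
centre [0.59056838 0.02652157]
key [0.46073183 0.32396397] [0.48113736 0.26998457] 0.057707552210606174 1.9322158075865132 [0.47093459 0.29697427]
stand 0.06790009986688243 1.920228116414106
```

Request:
{"method": "step_arm", "body": {
  "commands": [
    [[0, 0, 0, 0, 0, -0.1848, 94], [0, 0, 0, 0, 0, -0.1848, 94], [0, 0, 0, 0, 0, -0.1848, 94], [0, 0, 0, 0, 0, -0.1848, 94], [0, 0, 0, 0, 0, -0.1848, 94], [0, 0, 0, 0, 0, -0.1848, 94], [0, 0, 0, 0, 0, -0.1848, 94], [0, 0, 0, 0, 0, -0.1848, 94], [44, 33, 3, 0, 0, 0, 94], [44, 33, 3, 0, 0, 0, 94], [44, 33, 3, 0, 0, 0, 94], [44, 33, 3, 0, 0, 0, 94], [44, 33, 3, 0, 0, 0, 94], [44, 33, 3, 0, 0, 0, 94], [44, 33, 3, 0, 0, 0, 94], [44, 33, 3, 0, 0, 0, 94], [44, 33, 3, 0, 0, 0, 94], [44, 33, 3, 0, 0, 0, 94], [44, 33, 3, 0, 0, 0, 94], [44, 33, 3, 0, 0, 0, 94]]
  ]
}}

```text
time: 3.75
tool_pos: [0.4257, 0.139, 0.3689]
ee_rot: [3.14, 0.001, 1.927]
wrist_force: [0.6, -0.5, -0.6]
width: 0.0938
finger_force: 0.0
```

Request:
{"method": "step_arm", "body": {
  "commands": [
    [[44, 33, 3, 0, 0, 0, 94], [44, 33, 3, 0, 0, 0, 94], [44, 33, 3, 0, 0, 0, 94], [0, 0, 0, 0, 0, 0, 94], [0, 0, 0, 0, 0, 0, 94]]
  ]
}}

```text
time: 4.38
tool_pos: [0.4724, 0.295, 0.3594]
ee_rot: [-3.141, 0.001, 1.926]
wrist_force: [0.0, -0.2, -0.2]
width: 0.0939
finger_force: 0.0
```

```bash
cat >> h.py <<'E'
def to(x,y,z,yaw):
    "remaining move: shift mm in tool axes, turn about tool z"
    o=robot.get_obs(); M=R.from_euler('xyz',o['ee_rot']); T=R.from_euler('xyz',[np.pi,0,yaw])
    print('t',o['time'],'shift',np.round(1000*M.inv().apply(np.array([x,y,z])-o['tool_pos']),1),'turn',np.round((M.inv()*T).as_rotvec(),3))
E
python3 - <<'E'
from h import *
print(robot.get_obs()['tool_pos'],robot.get_obs()['ee_rot'])
to(.472,.298,.36,1.926)
w=snap('wrist');save(w,'w1.png');s=snap('side');t=snap('top');save(s,'s1.png')
print(w['_e'],w['_R'][:,2])
for p in (w,s,t):
  for q in('key_grip','key','keystand'):print(q,[(a,np.round(atz(p,a[0],dict(key_grip=.079,key=.005).get(q,0)),3)[:2].tolist()) for a in tips(p,q,4)])
E
```

```text
[0.47243436 0.29497723 0.35939986] [-3.14064570e+00  7.84794315e-04  1.92648161e+00]
t 4.375 shift [ 3.   0.6 -0.6] turn [-0.001  0.001  0.   ]
[0.44573314 0.36859254 0.33935877] [-0.09242708  0.2548948   0.96254136]
key_grip [(([266.6, 63.6], 0.85), [0.394, 0.4]), (([169.0, 238.0], 0.76), [0.361, 0.257]), (([325.7, 235.3], 0.75), [0.473, 0.301]), (([428.0, 111.2], 0.57), [0.509, 0.41])]
key [(([283.3, 82.6], 0.76), [0.397, 0.399]), (([328.4, 211.8], 0.73), [0.475, 0.305]), (([199.8, 215.0], 0.6), [0.36, 0.259]), (([404.8, 114.8], 0.56), [0.508, 0.412])]
keystand [(([322.8, 213.1], 0.69), [0.471, 0.301]), (([336.9, 450.8], 0.61), [0.591, 0.03])]
key_grip [(([250.1, 321.6], 0.79), [0.469, 0.303]), (([241.5, 377.8], 0.77), [0.381, 0.402]), (([194.1, 345.0], 0.69), [0.504, 0.417]), (([302.7, 339.4], 0.65), [0.36, 0.26])]
key [(([242.6, 396.8], 0.87), [0.387, 0.401]), (([251.5, 341.0], 0.68), [0.476, 0.3]), (([199.9, 360.6], 0.63), [0.515, 0.407]), (([304.0, 363.0], 0.58), [0.355, 0.262])]
keystand [(([254.2, 343.6], 0.64), [0.469, 0.299]), (([318.7, 248.3], 0.29), [0.574, -0.014])]
key_grip [(([194.9, 335.6], 0.63), [0.362, 0.254]), (([116.9, 315.7], 0.62), [0.399, 0.396]), (([171.7, 274.6], 0.51), [0.472, 0.298])]
key [(([202.8, 336.0], 0.96), [0.357, 0.253]), (([129.8, 315.8], 0.73), [0.398, 0.396]), (([180.2, 278.2], 0.68), [0.469, 0.299])]
keystand [(([177.6, 276.6], 0.67), [0.473, 0.305])]
```

View pics/w1.png

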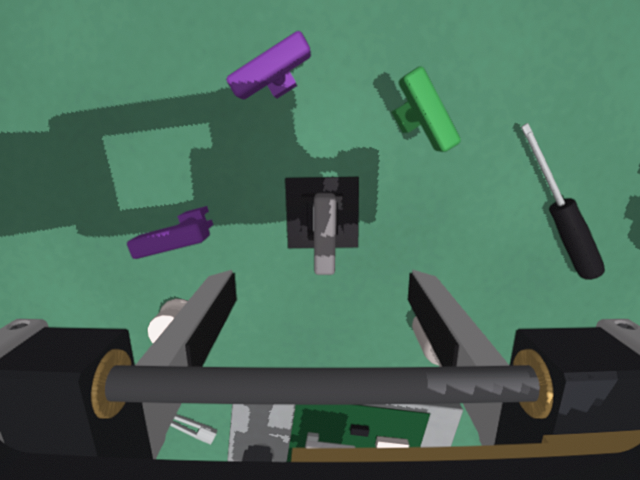

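Wrist view: the key's grey crossbar is centred between the fingers at (324,233) and runs along tool x. The stand is at (322,213) and the look-alikes are well off to the side.

Request:
{"method": "step_arm", "body": {
  "commands": [
    [[5, 0, 30, 0, 0, 0, 94], [0, 0, 30, 0, 0, 0, 94], [0, 0, 25, 0, 0, 0, 94], [0, 0, 15, 0, 0, 0, 94], [0, 0, 0, 0, 0, 0, 50], [0, 0, 0, 0, 0, 0, 30], [0, 0, 0, 0, 0, 0, 10], [0, 0, 0, 0, 0, 0, 0], [0, 0, 0, 0, 0, 0, 0], [0, 0, 0, 0, 0, 0, 0], [0, 0, 0, 0, 0, 0, 0], [0, 0, 0, 0, 0, 0, 0]]
  ]
}}

```text
time: 6.48
tool_pos: [0.4708, 0.2999, 0.2596]
ee_rot: [-3.142, 0.0, 1.926]
wrist_force: [1.1, 0.8, 0.4]
width: 0.0173
finger_force: 0.1
```

Request:
{"method": "step_arm", "body": {
  "commands": [
    [[0, 0, 0, 0, 0, 0, 0], [0, 0, 0, 0, 0, 0, 0], [0, 0, 0, 0, 0, 0, 0], [0, 0, -15, 0, 0, 0, 0], [0, 0, -30, 0, 0, 0, 0], [0, 0, -45, 0, 0, 0, 0], [0, 0, -45, 0, 0, 0, 0], [0, 0, 0, 0, 0, 0, 0]]
  ]
}}

```text
time: 7.48
tool_pos: [0.4711, 0.3001, 0.401]
ee_rot: [3.13, -0.001, 1.926]
wrist_force: [0.8, 0.6, -0.6]
width: 0.0158
finger_force: 30.0
```

Run:
```python
from h import *
to(.566,.079,.395,1.85)
```

```text
t 7.475 shift [-240.3   11.9    5.8] turn [ 0.011 -0.002  0.076]
```

Request:
{"method": "step_arm", "body": {
  "commands": [
    [[-40, 2, 0, 0, 0, 0, 0], [-40, 2, 0, 0, 0, 0, 0], [-40, 2, 0, 0, 0, 0, 0], [-40, 2, 0, 0, 0, 0, 0], [-40, 2, 0, 0, 0, 0, 0], [-40, 2, 0, 0, 0, 0, 0], [-35, 0, 0, 0, 0, 0, 0], [0, 0, 0, 0, 0, 0, 0], [0, 0, 0, 0, 0, 0, 0]]
  ]
}}

```text
time: 8.6
tool_pos: [0.5775, 0.0466, 0.3936]
ee_rot: [-3.14, -0.001, 1.926]
wrist_force: [-0.5, -0.3, -2.4]
width: 0.0161
finger_force: 30.0
```

Run:
```python
from h import *
print(robot.get_obs()['tool_pos'],robot.get_obs()['ee_rot'])
w=snap('wrist');save(w,'w2.png');np.savez('w2.npz',e=w['_e'],R=w['_R'],camera_matrix=w['camera_matrix'],D=w['D'])
for q,z in(('screw_top',.089),('latch_grip',.112),('clamp',0)):print(q,[(a,np.round(atz(w,a[0],z),4)[:2].tolist()) for a in tips(w,q,4)])
u,v=map(int,proj(w,[.566,.079,.089]));print(u,v)
c=w['color'][max(v-80,0):v+80,max(u-100,0):u+100];cv2.imwrite('pics/w2c.png',cv2.resize(c,None,fx=4,fy=4,interpolation=2)[:,:,::-1]);print(c.shape)
```

```text
[0.57746874 0.04663257 0.39364941] [-3.13991384e+00 -1.39332786e-03  1.92623428e+00]
screw_top [(([323.3, 190.3], 0.73), [0.5656, 0.0816])]
latch_grip [(([220.9, 173.4], 0.9), [0.4897, 0.0704])]
clamp [(([326.9, 234.7], 0.63), [0.5908, 0.0254])]
322 193
(160, 200, 3)
```

View pics/w2c.png

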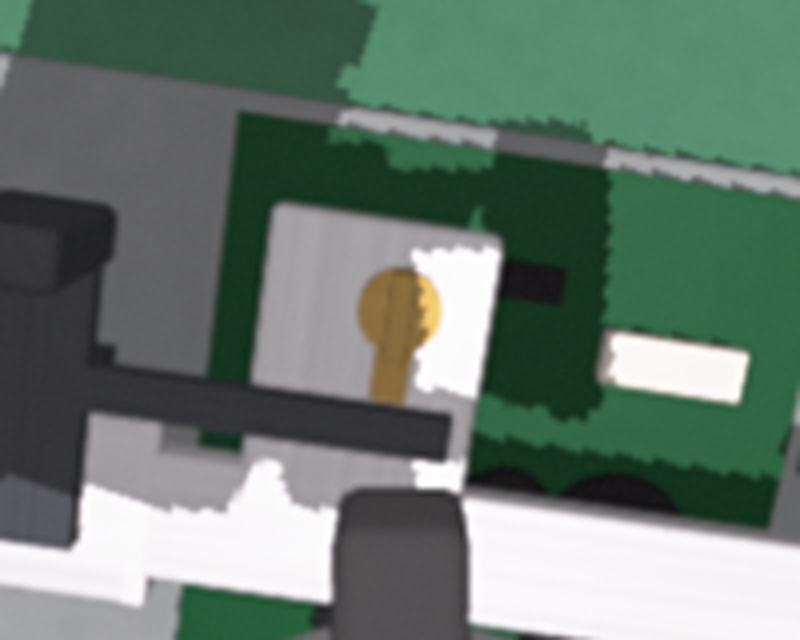

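Run:
```python
from h import *
n=np.load('w2.npz');p=dict(_e=n['e'],_R=n['R'],camera_matrix=n['camera_matrix'],D=n['D'])
g=lambda x,y,z:atz(p,(222+x/4,113+y/4),z)[:2]
ang=lambda v:np.arctan2(v[1],v[0])
print('edge',ang(g(800,190,.012)-g(0,55,.012)))
c=g(400,308,.079);print('collar',c)
for z in(.075,.079):print('lobe',ang(c-g(388,402,z)), 'len',np.linalg.norm(c-g(388,402,z)))
im=cv2.imread('pics/w2.png');c=im[160:225,300:350];cv2.imwrite('pics/w2d.png',cv2.resize(c,None,fx=11,fy=9,interpolation=2) if 0 else cv2.resize(c,None,fx=9,fy=9,interpolation=cv2.INTER_CUBIC))
```

```text
edge 0.19272036347219548
collar [0.5649727  0.08007402]
lobe 1.803131255271154 len 0.02091717365198337
lobe 1.800080017016688 len 0.020069469565177824
```

View pics/w2d.png

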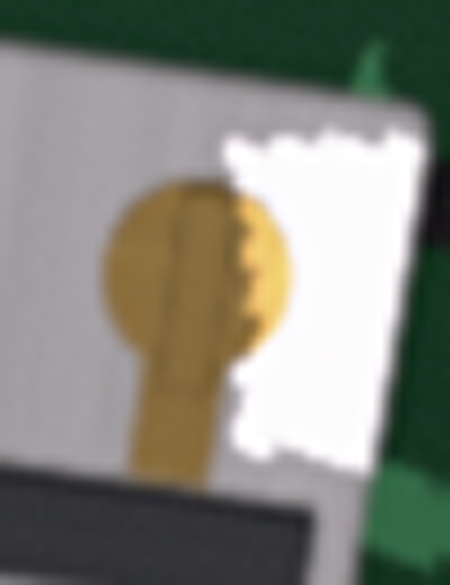

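Run:
```python
from h import *
n=np.load('w2.npz');p=dict(_e=n['e'],_R=n['R'],camera_matrix=n['camera_matrix'],D=n['D'])
g=lambda x,y,z:atz(p,(300+x/9,160+y/9),z)[:2]
a,b=g(207,193,.089),g(190,390,.089);v=a-b;print(np.arctan2(v[1],v[0]),np.linalg.norm(v),(a+b)/2, g(199,275,.079))
# key bits: expected crossbar top corners in image vs picture
from scipy.spatial.transform import Rotation as R
for X in((28,8,170),(30,0,170),(30,-8,170)): 
    pass
to(.565,.0805,.36,1.815)
```

```text
1.8410524190200077 0.01774101355012984 [0.56522128 0.0795827 ] [0.56522043 0.07967224]
t 8.8 shift [35.4 -0.  34.7] turn [-0.    -0.     0.113]
```

Zoom: the tab runs vertically, slightly left-leaning, at wrist pixel (322,192). In the world it is at (0.565,0.080), yaw about 1.84, with the lobe pointing at the latch arm.

Request:
{"method": "step_arm", "body": {
  "commands": [
    [[20, 0, 0, 0, 0, 0.045, 0], [15, 0, 0, 0, 0, 0.045, 0], [0, 0, 20, 0, 0, 0, 0], [0, 0, 20, 0, 0, 0, 0], [0, 0, 0, 0, 0, 0, 0], [0, 0, 0, 0, 0, 0, 0]]
  ]
}}

```text
time: 9.55
tool_pos: [0.5662, 0.0797, 0.3556]
ee_rot: [3.14, 0.0, 1.837]
wrist_force: [-0.2, -0.1, -1.3]
width: 0.0158
finger_force: 30.0
```

Run:
```python
from h import *
to(.5652,.0797,.333,1.841)
w=snap('wrist');s=snap('side');save(w,'w3.png');save(s,'s3.png')
for p in(w,s):
  print(tips(p,'screw_top'),tips(p,'key'),tips(p,'key_grip'), proj(p,[.5652,.0797,.089]))
u,v=map(int,proj(s,[.5652,.0797,.089]));u2,v2=map(int,proj(w,[.5652,.0797,.089]))
f=lambda im,u,v:cv2.resize(im['color'][v-50:v+50,u-50:u+50],None,fx=4,fy=4,interpolation=2)[:,:,::-1]
cv2.imwrite('pics/c3.png',np.hstack([f(s,u,v),f(w,u2,v2)]))
```

```text
t 9.55 shift [ 0.3 -1.  22.6] turn [ 0.001  0.    -0.004]
[] [([322.4, 250.3], 0.77)] [([322.4, 294.7], 0.88)] [319.4085544  247.67180057]
[([234.8, 291.0], 0.66), ([297.4, 244.8], 0.5)] [([305.8, 363.5], 0.96), ([240.2, 396.4], 0.88), ([294.1, 235.7], 0.87)] [([239.6, 374.9], 0.88), ([293.8, 217.1], 0.84), ([197.9, 345.8], 0.82)] [294.73062148 242.36473505]
```

View pics/c3.png

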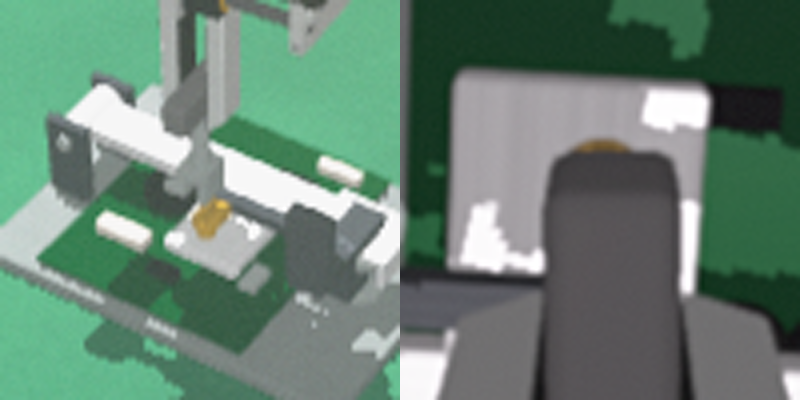

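Left: the key's fork hangs just above the gold tab at (210,215). Right: the collar peeks out at (603,148), slightly left of the crossbar's middle (612), so I shift −1 mm in y and go down.

Request:
{"method": "step_arm", "body": {
  "commands": [
    [[0, -1, 5, 0, 0, 0, 0], [0, 0, 5, 0, 0, 0, 0], [0, 0, 4, 0, 0, 0, 0], [0, 0, 4, 0, 0, 0, 0], [0, 0, 2, 0, 0, 0, 0], [0, 0, 0, 0, 0, 0, 0]]
  ]
}}

```text
time: 10.7
tool_pos: [0.5652, 0.079, 0.3345]
ee_rot: [-3.141, 0.0, 1.836]
wrist_force: [-1.0, -1.0, -1.2]
width: 0.0156
finger_force: 30.0
```

Request:
{"method": "step_arm", "body": {
  "commands": [
    [[0, 0, 1, 0, 0, 0, 0], [0, 0, 0, 0, 0, -0.1, 0], [0, 0, 0, 0, 0, -0.12, 0], [0, 0, 0, 0, 0, -0.12, 0], [0, 0, 0, 0, 0, -0.12, 0], [0, 0, 0, 0, 0, -0.12, 0], [0, 0, 0, 0, 0, -0.12, 0], [0, 0, 0, 0, 0, -0.12, 0], [0, 0, 0, 0, 0, -0.12, 0], [0, 0, 0, 0, 0, -0.12, 0], [0, 0, 0, 0, 0, -0.12, 0], [0, 0, 0, 0, 0, -0.12, 0], [0, 0, 0, 0, 0, -0.1, 0], [0, 0, 0, 0, 0, 0, 0]]
  ]
}}

```text
time: 12.45
tool_pos: [0.5652, 0.0793, 0.3337]
ee_rot: [3.141, -0.0, -3.048]
wrist_force: [-1.3, 0.8, -1.1]
width: 0.0155
finger_force: 30.0
```

```bash
python3 -c "
from h import *
o=robot.get_obs();print(o['wrist_torque'],o['wrist_force'],o['joint_positions'])"
```

```text
[ 0.26501818 -0.0630668  -0.01342434] [-1.29921353  0.78615743 -1.06544274] [ 3.98460818e-02  1.57129611e-01  1.43414533e+00  6.44834739e-04
  1.55046054e+00 -1.62455556e+00]
```

Request:
{"method": "step_arm", "body": {
  "commands": [
    [[0, 0, 0, 0, 0, -0.06, 0], [0, 0, 0, 0, 0, -0.06, 0], [0, 0, 0, 0, 0, -0.05, 0]]
  ]
}}

```text
time: 12.82
tool_pos: [0.5652, 0.0793, 0.3337]
ee_rot: [3.141, 0.0, -2.877]
wrist_force: [0.1, 1.3, -0.8]
width: 0.016
finger_force: 30.0
```

```bash
python3 -c "
from h import *
o=robot.get_obs();print(o['wrist_torque'],o['wrist_force'],o['ee_rot'])"
```

```text
[ 0.37358729  0.00353929 -0.0580451 ] [ 0.08579044  1.29444099 -0.84025095] [ 3.14079024e+00  5.14548853e-05 -2.87713631e+00]
```

Request:
{"method": "step_arm", "body": {
  "commands": [
    [[0, 0, 0, 0, 0, -0.05, 0], [0, 0, 0, 0, 0, -0.05, 0]]
  ]
}}

```text
time: 13.08
tool_pos: [0.5652, 0.0793, 0.3338]
ee_rot: [3.141, 0.0, -2.778]
wrist_force: [-0.1, 1.1, -1.0]
width: 0.0158
finger_force: 30.1
```

```bash
python3 -c "
from h import *
o=robot.get_obs();print(o['wrist_torque'],o['wrist_force'],o['ee_rot'])
s=snap('side');w=snap('wrist')
u,v=map(int,proj(s,[.5652,.0797,.089]));u2,v2=map(int,proj(w,[.5652,.0797,.089]))
f=lambda im,u,v:cv2.resize(im['color'][v-50:v+50,u-50:u+50],None,fx=4,fy=4,interpolation=2)[:,:,::-1]
cv2.imwrite('pics/c4.png',np.hstack([f(s,u,v),f(w,u2,v2)]))
"
```

```text
[ 0.42942829 -0.05860841 -0.33214929] [-0.08809185  1.12206199 -1.04337198] [ 3.14066713e+00  2.90018993e-04 -2.77783468e+00]
```

View pics/c4.png

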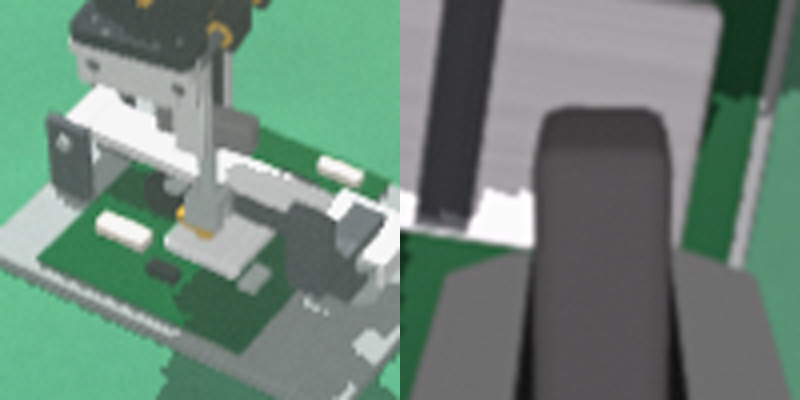

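Side: the lobe now points towards the hinge at (185,222). The torque jumped to 0.33 N m, so the screw is at its stop. I ease back, lift off and return the key.

Request:
{"method": "step_arm", "body": {
  "commands": [
    [[0, 0, 0, 0, 0, 0.07, 0], [0, 0, 0, 0, 0, 0.07, 0], [0, 0, -5, 0, 0, 0, 0], [0, 0, -10, 0, 0, 0, 0], [0, 0, -15, 0, 0, 0, 0], [0, 0, -20, 0, 0, 0, 0], [0, 0, -25, 0, 0, 0, 0], [0, 0, 0, 0, 0, 0.18, 0], [0, 0, 0, 0, 0, 0.18, 0], [0, 0, 0, 0, 0, 0.18, 0], [0, 0, 0, 0, 0, 0.18, 0], [0, 0, 0, 0, 0, 0.18, 0], [0, 0, 0, 0, 0, 0.18, 0], [0, 0, 0, 0, 0, 0.18, 0], [0, 0, 0, 0, 0, 0.18, 0], [0, 0, 0, 0, 0, 0, 0]]
  ]
}}

```text
time: 15.18
tool_pos: [0.5653, 0.0789, 0.4101]
ee_rot: [3.14, 0.001, 1.928]
wrist_force: [-0.2, -0.1, -1.0]
width: 0.0157
finger_force: 30.0
```

Run:
```python
from h import *
to(.4708,.2999,.40,1.926)
```

```text
t 15.175 shift [240.1 -11.2   9.8] turn [0.002 0.001 0.002]
```

Request:
{"method": "step_arm", "body": {
  "commands": [
    [[40, -2, 2, 0, 0, 0, 0], [40, -2, 2, 0, 0, 0, 0], [40, -2, 2, 0, 0, 0, 0], [40, -2, 2, 0, 0, 0, 0], [40, -2, 2, 0, 0, 0, 0], [40, -1, 0, 0, 0, 0, 0], [0, 0, 0, 0, 0, 0, 0], [0, 0, 40, 0, 0, 0, 0], [0, 0, 40, 0, 0, 0, 0], [0, 0, 20, 0, 0, 0, 0], [0, 0, 0, 0, 0, 0, 0]]
  ]
}}

```text
time: 16.55
tool_pos: [0.4714, 0.2991, 0.2969]
ee_rot: [-3.137, 0.001, 1.927]
wrist_force: [0.1, 0.1, -1.1]
width: 0.0159
finger_force: 30.0
```

Run:
```python
from h import *
to(.4708,.2999,.26,1.926)
t=snap('top');save(t,'t5.png')
u,v=map(int,proj(t,[.5652,.0797,.089]))
f=lambda im,u,v:cv2.resize(im['color'][v-50:v+50,u-50:u+50],None,fx=4,fy=4,interpolation=2)[:,:,::-1]
s=snap('side');u2,v2=map(int,proj(s,[.472,.3,.05]))
cv2.imwrite('pics/c5.png',np.hstack([f(t,u,v),f(s,u2,v2)]))
```

```text
t 16.55 shift [ 1.  -0.2 36.9] turn [-0.004  0.001  0.001]
```

View pics/c5.png

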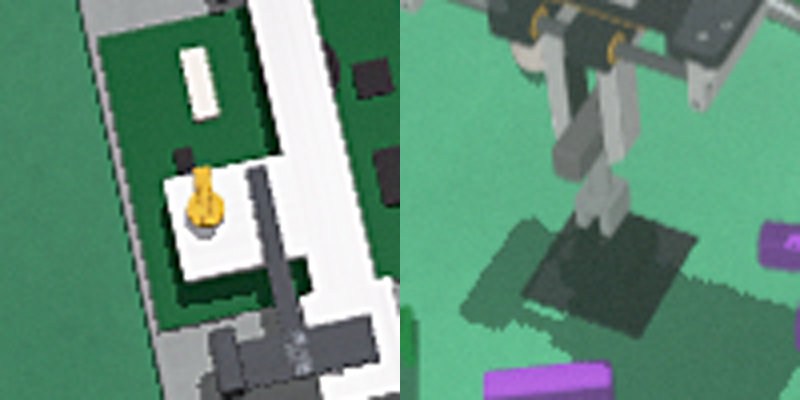

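Left: the screw lobe stands at (203,180), pointing to the hinge, so it is unlocked. Right: the key foot hangs over the stand at (600,215).

Request:
{"method": "step_arm", "body": {
  "commands": [
    [[1, 0, 12, 0, 0, 0, 0], [0, 0, 12, 0, 0, 0, 0], [0, 0, 8, 0, 0, 0, 0], [0, 0, 4, 0, 0, 0, 0], [0, 0, 0, 0, 0, 0, 0], [0, 0, 0, 0, 0, 0, 0]]
  ]
}}

```text
time: 17.4
tool_pos: [0.4712, 0.3012, 0.263]
ee_rot: [3.141, 0.0, 1.926]
wrist_force: [0.1, -0.0, -0.6]
width: 0.0156
finger_force: 30.0
```

Request:
{"method": "step_arm", "body": {
  "commands": [
    [[0, 0, 2, 0, 0, 0, 0], [0, 0, 1, 0, 0, 0, 0], [0, 0, 0, 0, 0, 0, 0], [0, 0, 0, 0, 0, 0, 40], [0, 0, 0, 0, 0, 0, 70], [0, 0, 0, 0, 0, 0, 70], [0, 0, 0, 0, 0, 0, 70], [0, 0, 0, 0, 0, 0, 70], [0, 0, -20, 0, 0, 0, 70], [0, 0, -40, 0, 0, 0, 70], [0, 0, -40, 0, 0, 0, 70], [0, 0, -20, 0, 0, 0, 70], [0, 0, 0, 0, 0, 0, 70]]
  ]
}}

```text
time: 19.02
tool_pos: [0.4713, 0.3013, 0.382]
ee_rot: [3.137, -0.0, 1.926]
wrist_force: [-0.9, -0.6, -0.2]
width: 0.0704
finger_force: 0.0
```

Run:
```python
from h import *
c,s=np.cos(.194),np.sin(.194)
print(.5652+c*-75-s*6 if 0 else (.5652+c*-.075-s*.006,.0797-s*.075+c*.006))
w=snap('wrist')
print('key',[(a,np.round(atz(w,a[0],.079),3)) for a in tips(w,'key_grip',4)])
for n in('top','side'):
  p=snap(n); m=models.masks_of(p,'latch_grip')
  print(n,[(a,np.round(atz(p,a[0],.112),4)) for a in tips(p,'latch_grip',2)],proj(p,[.490,.071,.112]))
to(.4904,.0711,.40,.194+np.pi)
```

```text
(np.float64(0.49045021674192746), np.float64(0.07112854138018664))
key [(([320.6, 232.4], 0.98), array([0.471, 0.304, 0.079])), (([268.8, 82.1], 0.9), array([0.395, 0.399, 0.079])), (([416.0, 120.5], 0.8), array([0.509, 0.412, 0.079])), (([177.1, 239.0], 0.68), array([0.361, 0.257, 0.079]))]
top [(([296.3, 260.8], 0.64), array([0.4913, 0.0698, 0.112 ]))] [295.63202721 261.54850982]
side [(([296.9, 242.3], 0.73), array([0.544 , 0.0932, 0.112 ]))] [320.79049142 248.9179714 ]
t 19.425 shift [-222.4  -61.9  -21.3] turn [-2.000e-03 -1.000e-03 -1.409e+00]
```

Request:
{"method": "step_arm", "body": {
  "commands": [
    [[-37, -10, -3, 0, 0, 0, 70], [-37, -10, -3, 0, 0, 0, 70], [-37, -10, -3, 0, 0, 0, 70], [-37, -10, -3, 0, 0, 0, 70], [-37, -11, -3, 0, 0, 0, 70], [-37, -11, -3, 0, 0, 0, 70], [0, 0, 0, 0, 0, -0.176, 70], [0, 0, 0, 0, 0, -0.176, 70], [0, 0, 0, 0, 0, -0.176, 70], [0, 0, 0, 0, 0, -0.176, 70], [0, 0, 0, 0, 0, -0.176, 70], [0, 0, 0, 0, 0, -0.176, 70], [0, 0, 0, 0, 0, -0.176, 70], [0, 0, 0, 0, 0, -0.176, 70], [0, 0, 30, 0, 0, 0, 70], [0, 0, 20, 0, 0, 0, 70], [0, 0, 0, 0, 0, 0, 70], [0, 0, 0, 0, 0, 0, 70]]
  ]
}}

```text
time: 21.68
tool_pos: [0.4904, 0.0715, 0.3484]
ee_rot: [-3.141, 0.001, -2.949]
wrist_force: [0.6, -0.6, 0.4]
width: 0.0701
finger_force: 0.0
```

Run:
```python
from h import *
to(.4905,.0705,.292,.194+np.pi)
w=snap('wrist');save(w,'w6.png')
print([(a,np.round(atz(w,a[0],.112),4)) for a in tips(w,'latch_grip',2)])
```

```text
t 21.675 shift [ 0.1 -0.9 56.4] turn [-0.     0.001 -0.001]
[(([318.1, 257.5], 0.72), array([0.488 , 0.0683, 0.112 ]))]
```

View pics/w6.png

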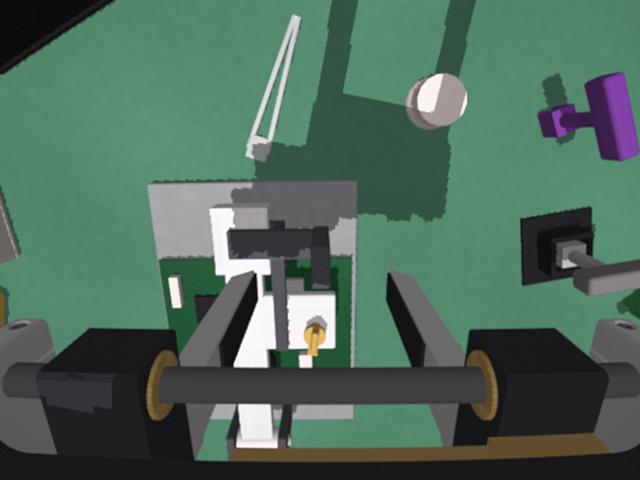

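Wrist: the paddle is at (320,258), midway between the fingers. The key stands in its stand at (570,250).

Request:
{"method": "step_arm", "body": {
  "commands": [
    [[0, -1, 20, 0, 0, 0, 70], [0, 0, 20, 0, 0, 0, 70], [0, 0, 16, 0, 0, 0, 70], [0, 0, 0, 0, 0, 0, 40], [0, 0, 0, 0, 0, 0, 0], [0, 0, 0, 0, 0, 0, 0], [0, 0, 0, 0, 0, 0, 0], [0, 0, 0, 0, 0, 0, 0], [0, 0, 0, 0, 0, 0, 0], [0, 0, 0, 0, 0, 0, 0], [0, 0, 0, 0, 0, 0, 0], [0, 0, 0, 0, 0, 0, 0]]
  ]
}}

```text
time: 23.28
tool_pos: [0.4904, 0.0705, 0.2917]
ee_rot: [-3.141, 0.0, -2.949]
wrist_force: [0.7, 0.3, 0.5]
width: 0.0117
finger_force: 30.0
```

Request:
{"method": "step_arm", "body": {
  "commands": [
    [[0, 3, 0, 0, 0, 0, 0], [0, 4, 0, 0, 0, 0, 0], [0, 4, 0, 0, 0, 0, 0], [0, 2, 0, 0, 0, 0, 0], [0, 0, 0, 0, 0, 0, 0], [0, 0, 0, 0, 0, 0, 0]]
  ]
}}

```text
time: 24.02
tool_pos: [0.4881, 0.0822, 0.2916]
ee_rot: [-3.137, -0.0, -2.95]
wrist_force: [2.2, -7.1, -1.6]
width: 0.0117
finger_force: 30.0
```

Run:
```python
from h import *
o=robot.get_obs();print(o['tool_pos'],o['wrist_force'],o['wrist_torque'])
print('rel start y',R.from_euler('xyz',o['ee_rot']).inv().apply(o['tool_pos']-np.array([.4904,.0705,.2917]))*1000)
# arc of the tool: pivot in tool frame: hinge 200mm toward clamp +x (= tool -x), 54 below grasp (234 along tool z)
pv=np.array([-200,0,234.]);d=.06
Rr=R.from_rotvec([0,1,0]*np.array(1)*d)
for s in(1,-1):
  r=R.from_rotvec([0,s*d,0]); print(s, pv-r.apply(pv))
```

```text
[0.4881085  0.08218431 0.29161623] [ 2.17108275 -7.14027682 -1.60401746] [-1.02093144 -0.39188765  0.24378351]
rel start y [ 0.02014151 11.90711964  0.03367945]
1 [-14.39146953   0.         -11.57172764]
-1 [13.6716855   0.         12.41387495]
```

Request:
{"method": "step_arm", "body": {
  "commands": [
    [[-7.2, 0, -5.8, 0, 0.03, 0, 0], [-14.4, 0, -11.6, 0, 0.06, 0, 0], [-14.4, 0, -11.6, 0, 0.06, 0, 0], [0, 0, 0, 0, 0, 0, 0]]
  ]
}}

```text
time: 24.52
tool_pos: [0.5252, 0.0893, 0.3186]
ee_rot: [-3.137, -0.153, -2.951]
wrist_force: [-0.7, -7.5, -0.6]
width: 0.012
finger_force: 30.0
```

```bash
python3 -c "
from h import *
o=robot.get_obs();print(o['tool_pos'],o['ee_rot'],o['wrist_force'],o['wrist_torque'])"
```

```text
[0.52522433 0.08927411 0.31864754] [-3.13725931 -0.15324331 -2.95056252] [-0.73814372 -7.45153137 -0.60462369] [-1.13516866 -0.29061492  0.36487322]
```

Low forces and the bar is following, so I carry on lifting.

Request:
{"method": "step_arm", "body": {
  "commands": [
    [[-14.4, 0, -11.6, 0, 0.06, 0, 0], [-14.4, 0, -11.6, 0, 0.06, 0, 0], [-14.4, 0, -11.6, 0, 0.06, 0, 0], [-14.4, 0, -11.6, 0, 0.06, 0, 0], [-14.4, 0, -11.6, 0, 0.06, 0, 0], [-7.2, 0, -5.8, 0, 0.03, 0, 0], [0, 0, 0, 0, 0, 0, 0], [0, 0, 0, 0, 0, 0, 0], [0, 0, 0, 0, 0, 0, 0], [0, 0, 0, 0, 0, 0, 0]]
  ]
}}

```text
time: 25.78
tool_pos: [0.6163, 0.1071, 0.3568]
ee_rot: [-3.137, -0.483, -2.953]
wrist_force: [-1.5, -7.2, -0.8]
width: 0.0117
finger_force: 30.0
```

```bash
python3 -c "
from h import *
o=robot.get_obs();print(o['tool_pos'],o['ee_rot'],o['wrist_force'],o['finger_force'])
s=snap('side');save(s,'s9.png')"
```

```text
[0.61625944 0.10707263 0.35678972] [-3.13700034 -0.48314653 -2.95269769] [-1.4603189  -7.21755524 -0.77387939] 30.003785490989685
```

View pics/s9.png

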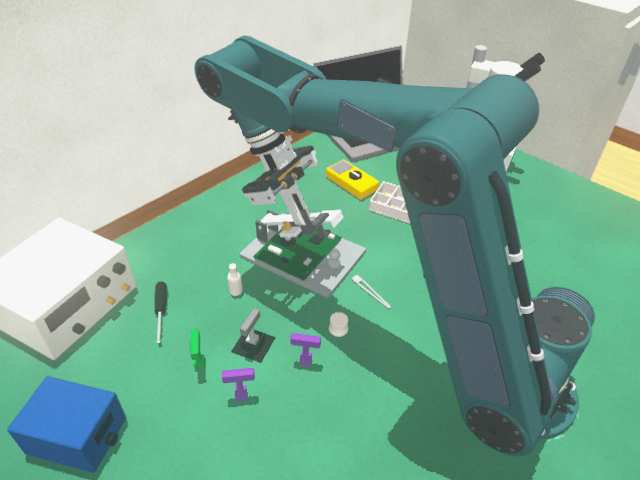

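The bar is held raised at (325,220) with the ball exposed at (334,258). The key is in its stand at (252,335) and the bystanders have not moved. Handing in.

```bash
python3 -c "
from h import *
print(robot.close_job())"
```

```text
the job is handed in; nothing more can be done
None
```

The job is handed in: the screw was turned to its stop, the key is back in its stand, and the bar was held by the latch paddle at about 0.48 rad (about 9 cm up); no verdict came back.

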